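# Set the tray dryer's dial and start it

## Robot

A 6-joint arm with a two-finger parallel gripper is mounted at the origin on the work surface. World frame = base frame: x ahead of the robot, y to its left, z up, the work surface at z = 0. Lengths are in m, angles in rad, forces in N, time in s.
With the tool pointing down it reaches from about 0.35 to 0.725 m from the base axis. Payload 4.3 kg.
Tool frame: the origin (TCP) lies at the very end of the fingers, on their centre line; the grasp point (between the pads) lies 19 mm behind it; z points along the fingers, x is the direction in which the jaws open and shut, and the axes are right-handed (so a half turn about z gives the same grasp; the last joint's range is limited). The gripper opens to 85 mm and grips with 20 to 120 N. Pads are 22 mm wide; open, the fingers measure 114 mm over their backs; the gripper's body (76 mm by 85 mm) begins 54 mm behind the grasp point. The pads swing forward as they close: fully open they stand 13 mm farther back than shut.
Start: joints at [-1.233, 0.377, 0.081, 1.274, 0, 1.46], TCP at [0.249, -0.518, 0.231] pointing down, gripper open.
Joint ranges: [-2.72, 2.72], [-0.84, 1.66], [-1.02, 1.22], [-1.77, 2.12], [-1.37, 1.28], [-3.14, 3.14]. Speed limits (rad/s): [2.57, 2.57, 3.14, 3.14, 3.14, 3.14].

## Interface

Orientations are given as a unit quaternion [w, x, y, z].
In Python, from workcell import sense, vision, manip gives the robot as it stands.
- The arm moves only by the tool play_rows, never from a script. Its argument "commands" is a list of rows, each a list of 4 numbers: the shift along the tool's x, y, z in m, then the turn about the tool's z in degrees. In form: [[tx, ty, tz, roll], ...]. A call has 1 to 20 rows; each row shifts and turns the pose as measured when the row begins, along the tool's axes as they then stand; what a row does not reach is not made up. A row lasts 1/10 s, in which the tool goes at most 50 mm and 8.59 degrees, less where a joint would pass 70% of its speed; a pose out of reach is approached as far as the arm can. A call is refused whole if a number of a shift passes 0.05 or a number of a turn 8.59, either way. A call with a gripper value outside its range is refused whole. "gripper" is the finger opening in m, from 0 to 0.0854, set as the call begins (left out, the last holds). The fingers move at their own pace and stop on an object; the grip force is fixed at half the most. Time passes only in rows, so rows that do not move let the fingers close. It gives the time, the measured TCP pose, the force and the opening at its end, in the units of the state.
- sense(): the state, without advancing time (a new reading comes with each control period).
- vision.capture(name): name is "scene" or "top" or "wrist"; returns a dict with "img" (480x640x3 uint8, red, green, blue), "mtx" (3x3 intrinsics, pixels), "rvec" (rotation vector, rad) and "tvec" (3), from world to camera coordinates, as OpenCV has them; the wrist camera has in their place "mount" (4x4, takes a point from camera to tool coordinates, whose origin is the TCP and whose axes are the tool frame's). Camera axes: x right, y down, z forward; pixel columns grow to the right and rows downward; lengths in m; the calibration is good to about 2 mm. A picture is of the moment at which its call begins: read the wrist's pose just before it. There is no depth.
- manip.finish_job(): hands the job in, once; it reports no verdict.
The state is a dict: "time_s": time; "qpos": joint angles; "qvel": joint speeds; "effort": joint torques, N m; "position": TCP position; "tcp_rot": TCP orientation; "contact_force": force on the tool from outside, world axes, zero at the start; "wrist_torque": the same for the moment, N m; "opening": finger opening in m.
Only numpy, scipy, OpenCV 4.12 (cv2) and the standard library are available. Lean on these libraries where they do the work, as an engineer would, in place of code of your own. Each camera call takes 0.05 s, during which the arm holds its last target.

## Task

With a fingertip, turn the knurled dial of the dryer's control box clockwise, notch by notch, until its white pointer line clicks in at the long bar mark. Then press the round start button fully down and let it come up again. Leave the jar, the bowl and the scissors where they are.

Things in the scene. Friction and masses are not known exactly. Their poses are not given: they have to be found in the camera images.
- control: White box 165 x 165 x 60 mm high, fixed to the bench, carrying the dial. Origin: centre of its underside; z up. Flat on its top round the dial lie five black marks 30 degrees apart, from the box's +y direction clockwise seen from above: dot, dot, dot, long bar (26 x 7 mm), dot. The long bar lies in the box's +x direction from the dial's axis.
- dial_top (a point): Centre of the flat top of the black knurled dial, on its vertical axis, 88 mm above the bench. Disc 89 mm in diameter (93 over its ridges), 22 mm high, with a white pointer line on top, 16 to 42 mm out. Its shaft is sprung: it gives 5 mm downward, from about 4 N to 10 N at the bottom. A fingertip pressed on the top 34 mm off the axis and dragged round (best turning with it) turns it by friction.
- dial (a joint): Dial angle in rad, growing clockwise seen from above. 0: pointer along the box's +y; 1.571: at the long bar. Detents at 0, 0.524, 1.047, 1.571, 2.094; once let go it snaps into the nearest by itself. Leaving a notch takes about 0.04 N m. Stops 0.15 beyond the end detents. It starts one to three notches short of the long bar.
- start_top (a point): Centre of the top of the grey round start button, 32 mm in diameter, in a black housing on a separate small white box (75 x 75 x 50 mm, fixed to the bench) to the left or right of the control box. It travels 6 mm straight down against a spring of 5 N at full depth and comes up by itself.
- start (a joint): Travel of the start button in m: 0 up, 0.006 fully down.
- jar_mid (a point): Bystander: closed jar 60 mm in diameter, 100 mm high, on the other side of the control box from the start button; point at its centre, half-way up.
- bowl: Bystander: small steel bowl, 100 mm across, 45 mm high, beyond the control box; origin at the centre of its underside.
- scissors: Bystander: open scissors with blue handles, lying flat beyond the control box, 190 mm long, 12 mm high; origin at the pivot, on the bench; x points to the blade tips.
Mind the look-alikes: they are no part of the job. What is shaped like the part that bears start_top but orange is not meant.

How it is judged:
On the way, in this order (a step that is already met when the one before it is completed fails the run):
1. the dial stands in the notch of the long bar mark (value of joint dial between 1.44 and 1.7 rad and contact force between each of the arm, the fingers and dial below 0.1 N), for 0.2 s.
2. the start button is pressed fully down (value of joint start above 0.0045 m), for 0.05 s.
At the end, for the whole second after the job is handed in: The dial rests in the detent of the long bar (1.571 rad, within 0.13), the start button has been pressed and is up again (less than 1.5 mm of travel), jar, bowl and scissors are within 20 mm of where they were (value of joint dial between 1.44 and 1.7 rad and value of joint start below 0.0015 m and distance of each of jar_mid, bowl, scissors from where it was at the start of the episode below 0.02 m); the robot touches nothing.
It fails at once if the start button is pressed before the dial stands in the notch of the long bar (value of joint start above 0.0035 m and (value of joint dial below 1.31 rad or value of joint dial above 1.83 rad)).
It fails at once if the jar, the bowl or the scissors are shifted by more than 20 mm or lifted (distance of any of jar_mid, bowl, scissors from where it was at the start of the episode above 0.02 m).
It also fails if it takes over 48 s, if anything falls off the work surface, if the arm or the gripper's body presses on something with over 40 N, if the wrist force passes 120 N, or if a joint passes its speed limit or range.

## Working session

There is one attempt and no reset: what is moved stays moved. The work goes in short steps, Python scripts to look and compute and a tool call to move; the robot and the scene stay as the last step left them, time stands still between calls to the robot, and variables do not carry over. Pictures are saved under pics/ and viewed, and the job is handed in when it is done.

Besides the shell and the picture viewer there is one more tool, called after "Request:" as name(argument=value, ...), one argument or row to a line, values as JSON. play_rows: Moves the arm, as the interface text tells. Its arguments: {"type":"object","properties":{"commands":{"type":"array","items":{"type":"array","items":{"type":"number"}}},"gripper":{"type":"number"}},"required":["commands"]}

```bash
mkdir -p pics; python3 - <<'E'
from workcell import sense, vision
import cv2
for n in ("scene","top"):
    c=vision.capture(n); cv2.imwrite(f"pics/{n}0.png",c["img"][:,:,::-1])
s=sense(); print(s["time_s"],s["position"],s["tcp_rot"],s["contact_force"],s["opening"])
E
```

```text
0.1 [ 0.24877459 -0.51774498  0.23046324] [-5.81168162e-04  8.46448370e-01 -5.32470017e-01 -7.07263116e-04] [ 1.21672864 -1.13915634  0.39062211] 0.0855921548849545
```

View pics/scene0.png

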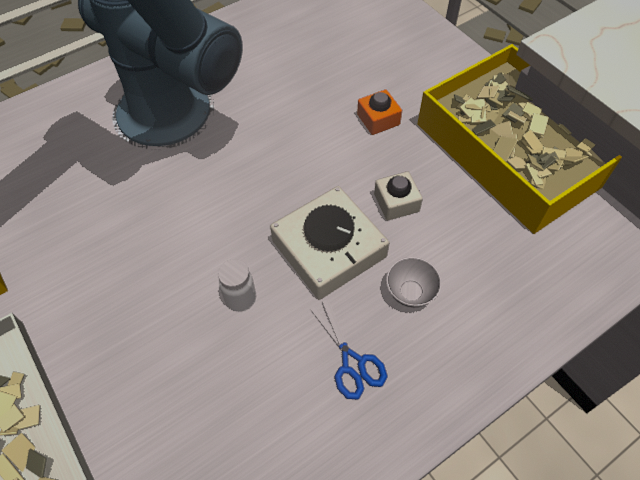

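View pics/top0.png

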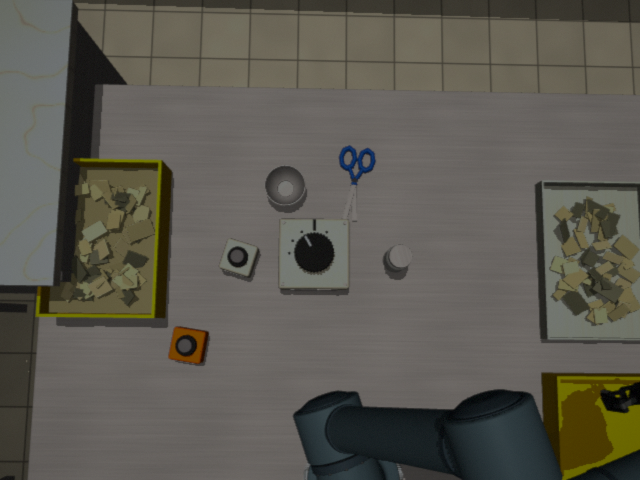

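The top view shows the dial near (314,254), the long bar at (314,225), the pointer up-left, the white start box at (238,257), and the jar at (398,258). The orange decoy is at (188,345). I'll enlarge this to measure.

```bash
python3 - <<'E'
import cv2
a=cv2.imread("pics/top0.png")[205:305,205:365]; cv2.imwrite("pics/topc.png",cv2.resize(a,None,fx=5,fy=5,interpolation=cv2.INTER_CUBIC))
a=cv2.imread("pics/scene0.png")[165:305,260:430]; cv2.imwrite("pics/scenec.png",cv2.resize(a,None,fx=4,fy=4,interpolation=cv2.INTER_CUBIC))
E
```

```text
(no output)
```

View pics/topc.png

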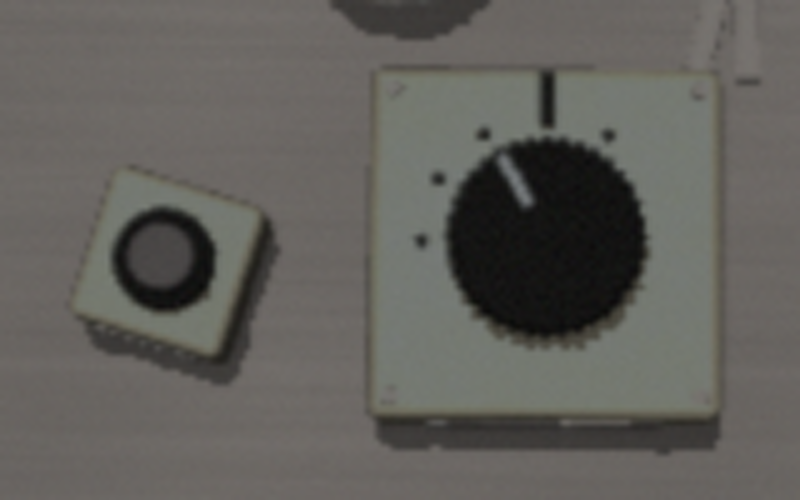

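View pics/scenec.png

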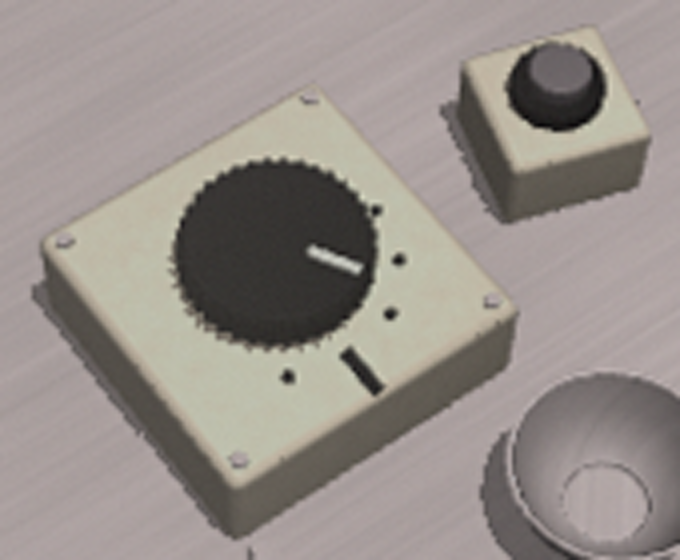

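The pointer stands at the third dot, in line with (484,134) in the crop. That puts it about 30° short of the bar, so one notch. Next I'll compute the positions.

```bash
cat > h.py <<'E'
import numpy as np, cv2
from workcell import sense, vision
C={}
def cam(n):
    if n not in C: C[n]=vision.capture(n)
    return C[n]
def ray(n,u,v):
    c=cam(n); R,_=cv2.Rodrigues(np.array(c["rvec"],float)); t=np.array(c["tvec"],float).ravel()
    d=R.T@np.linalg.inv(c["mtx"])@np.array([u,v,1.]); return -R.T@t,d
def at(n,u,v,z):
    o,d=ray(n,u,v); return o+d*(z-o[2])/d[2]
def tri(a,b):
    o1,d1=ray(*a);o2,d2=ray(*b)
    s=np.linalg.lstsq(np.c_[d1,-d2],o2-o1,rcond=None)[0]
    p,q=o1+d1*s[0],o2+d2*s[1]; return (p+q)/2,np.linalg.norm(p-q)
E
python3 - <<'E'
from h import *
T=lambda x,y:("top",205+(x+.5)/5-.5,205+(y+.5)/5-.5)
S=lambda x,y:("scene",260+(x+.5)/4-.5,165+(y+.5)/4-.5)
print("ctr",at(*T(547,237),.088),at(*S(276,250),.088), tri(T(547,237),S(276,250)))
print("btn",tri(T(160,256),S(562,70)))
for z in (.065,.07,.075): print(z,at(*T(160,256),z),at(*S(562,70),z))
for p in [(374,70),(718,70),(720,415),(370,415)]: print("corner",at(*T(*p),.06))
print("dialL/R",at(*T(447,237),.088),at(*T(645,237),.088))
print("bar",at(*T(547,70),.06))
for p in [(500,155),(530,207)]: print("ptr",at(*T(*p),.088))
for p in [(553,252),(515,271)]: print("x")
c=cam("wrist");print(c["mount"]);
E
```

```text
ctr [0.52121122 0.0977836  0.088     ] [0.5275797  0.09538999 0.088     ] (array([0.52255263, 0.09824338, 0.07902289]), np.float64(0.0011914612445822598))
btn (array([0.51262089, 0.27658277, 0.07021785]), np.float64(0.002157885968813679))
0.065 [0.51255668 0.27634678 0.065     ] [0.51034557 0.28051804 0.065     ]
0.07 [0.51202282 0.27571054 0.07      ] [0.51301328 0.27768359 0.07      ]
0.075 [0.51148897 0.27507431 0.075     ] [0.51568099 0.27484915 0.075     ]
corner [0.60205723 0.17967998 0.06      ]
corner [0.60452303 0.01832823 0.06      ]
corner [0.44258998 0.01645061 0.06      ]
corner [0.44061231 0.17822199 0.06      ]
dialL/R [0.52058283 0.1433486  0.088     ] [0.52182812 0.05305199 0.088     ]
bar [0.60329542 0.0986581  0.06      ]
ptr [0.55867836 0.11978008 0.088     ]
ptr [0.53489312 0.10572626 0.088     ]
x
x
[[ 9.99998167e-01 -1.05669241e-03  1.59692518e-03  6.87433792e-04]
 [ 5.12804334e-04  9.51274926e-01  3.08343562e-01 -7.92269818e-02]
 [-1.84493919e-03 -3.08342178e-01  9.51273724e-01 -1.41606812e-01]
 [ 0.00000000e+00  0.00000000e+00  0.00000000e+00  1.00000000e+00]]
```

```bash
cat >> h.py <<'E'
def axes():
    from scipy.spatial.transform import Rotation as Ro
    s=sense(); q=s["tcp_rot"]; R=Ro.from_quat([q[1],q[2],q[3],q[0]]).as_matrix(); return s,R
def st():
    s,R=axes(); print("t",round(s["time_s"],2),"p",np.round(s["position"],4),"yaw",round(np.degrees(np.arctan2(R[1,0],R[0,0])),1),"z",np.round(R[:,2],3),"F",np.round(s["contact_force"],2),"q",np.round(s["qpos"],2),"op",s["opening"])
def plan(goal,n,roll=0,nr=0):
    "rows to goal, n rows, total roll deg over the first nr rows"
    s,R=axes(); p=np.array(s["position"]); d=(np.array(goal)-p)/n
    a=0; out=[]
    for i in range(n):
        r=roll/nr if i<nr else 0
        c,sn=np.cos(np.radians(a)),np.sin(np.radians(a))
        Rz=R@np.array([[c,-sn,0],[sn,c,0],[0,0,1]])
        out.append([*[round(float(v),4) for v in Rz.T@d],round(r,2)]); a+=r
    print(out)
E
python3 - <<'E'
from h import *
st(); plan([.4875,.098,.2],16,-84,12)
E
```

```text
t 0.25 p [ 0.2489 -0.518   0.2309] yaw -64.3 z [-0.     0.001 -1.   ] F [-0.37 -0.29 -1.08] q [-1.23  0.38  0.08  1.27  0.    1.46] op 0.08556179887472175
[[-0.0282, -0.0301, 0.002, -7.0], [-0.0244, -0.0333, 0.002, -7.0], [-0.0201, -0.0361, 0.002, -7.0], [-0.0156, -0.0382, 0.002, -7.0], [-0.0108, -0.0399, 0.002, -7.0], [-0.0059, -0.0409, 0.002, -7.0], [-0.0008, -0.0413, 0.002, -7.0], [0.0042, -0.0411, 0.002, -7.0], [0.0092, -0.0403, 0.002, -7.0], [0.014, -0.0388, 0.002, -7.0], [0.0186, -0.0368, 0.002, -7.0], [0.023, -0.0343, 0.002, -7.0], [0.027, -0.0312, 0.002, 0], [0.027, -0.0312, 0.002, 0], [0.027, -0.0312, 0.002, 0], [0.027, -0.0312, 0.002, 0]]
```

Request:
play_rows(
  commands=[
    [-0.028,-0.03,0.002,-7],
    [-0.024,-0.033,0.002,-7],
    [-0.02,-0.036,0.002,-7],
    [-0.016,-0.038,0.002,-7],
    [-0.011,-0.04,0.002,-7],
    [-0.006,-0.041,0.002,-7],
    [-0.001,-0.041,0.002,-7],
    [0.004,-0.041,0.002,-7],
    [0.009,-0.04,0.002,-7],
    [0.014,-0.039,0.002,-7],
    [0.019,-0.037,0.002,-7],
    [0.023,-0.034,0.002,-7],
  ],
  gripper=0,
)

```text
time_s: 1.45
position: [0.4201, -0.041, 0.2046]
tcp_rot: [0.001, 0.981, 0.195, 0.002]
contact_force: [1.1, -0.1, 0.9]
opening: 0.0003
```

```bash
python3 - <<'E'
from h import *
st(); plan([.4875,.098,.17],10,-10,2)
E
```

```text
t 1.45 p [ 0.4201 -0.041   0.2046] yaw 22.5 z [ 0.004 -0.002 -1.   ] F [ 1.06 -0.1   0.89] q [-0.25  0.08 -0.38  1.11 -0.    0.93] op 0.00034271668362283056
[[0.0115, -0.0103, 0.0035, -5.0], [0.0124, -0.0092, 0.0035, -5.0], [0.0131, -0.0081, 0.0035, 0], [0.0131, -0.0081, 0.0035, 0], [0.0131, -0.0081, 0.0035, 0], [0.0131, -0.0081, 0.0035, 0], [0.0131, -0.0081, 0.0035, 0], [0.0131, -0.0081, 0.0035, 0], [0.0131, -0.0081, 0.0035, 0], [0.0131, -0.0081, 0.0035, 0]]
```

Request:
play_rows(
  commands=[
    [0.0115,-0.01,0.003,0],
    [0.012,-0.01,0.003,0],
    [0.012,-0.01,0.003,0],
    [0.012,-0.01,0.003,0],
    [0.012,-0.01,0.003,0],
    [0.012,-0.01,0.003,0],
    [0.012,-0.01,0.003,0],
    [0.012,-0.01,0.003,0],
    [0.012,-0.01,0.003,0],
    [0.012,-0.01,0.003,0],
    [0,0,0,0],
  ],
)

```text
time_s: 2.55
position: [0.494, 0.1101, 0.1729]
tcp_rot: [0.001, 0.98, 0.201, 0.002]
contact_force: [-0.4, -0.3, -0.2]
opening: 0.0002
```

```bash
python3 - <<'E'
from h import *
st(); plan([.4875,.098,.100],8)
c=cam("wrist"); cv2.imwrite("pics/w1.png",c["img"][:,:,::-1])
E
```

```text
t 2.55 p [0.494  0.1101 0.1729] yaw 23.2 z [ 0.004 -0.001 -1.   ] F [-0.38 -0.32 -0.16] q [ 0.09  0.26 -0.24  1.07 -0.    1.26] op 0.00021034794774957223
[[-0.0014, 0.001, 0.0091, 0], [-0.0014, 0.001, 0.0091, 0], [-0.0014, 0.001, 0.0091, 0], [-0.0014, 0.001, 0.0091, 0], [-0.0014, 0.001, 0.0091, 0], [-0.0014, 0.001, 0.0091, 0], [-0.0014, 0.001, 0.0091, 0], [-0.0014, 0.001, 0.0091, 0]]
```

View pics/w1.png

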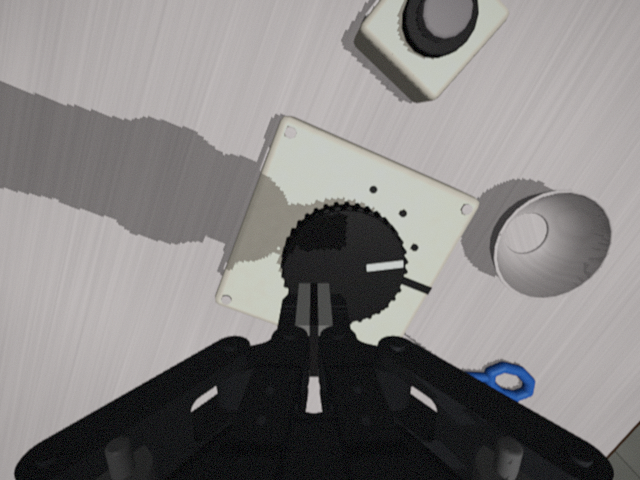

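The wrist view shows the dial centre near (344,263), with the pointer still one notch before the bar at (417,285). The grey button top is near (449,14). I'll cross-check the dial centre from here.

```bash
cat >> h.py <<'E'
def watpt(u,v,z,c=None):
    s,R=axes(); c=c or cam("wrist"); M=np.array(c["mount"])
    o=np.array(s["position"])+R@M[:3,3]; d=R@M[:3,:3]@np.linalg.inv(c["mtx"])@np.array([u,v,1.])
    return o+d*(z-o[2])/d[2]
E
python3 - <<'E'
from h import *
for p in [(344,263),(402,265),(367,268)]: print(watpt(*p,.088))
print(watpt(449,14,.07)); 
E
```

```text
[0.52102168 0.10129923 0.088     ]
[0.55961148 0.11543667 0.088     ]
[0.53759608 0.10354621 0.088     ]
[0.51553185 0.27134954 0.07      ]
```

Request:
play_rows(
  commands=[
    [-0.0014,0.001,0.009,0],
    [-0.0014,0.001,0.009,0],
    [-0.0014,0.001,0.009,0],
    [-0.0014,0.001,0.009,0],
    [-0.0014,0.001,0.009,0],
    [-0.0014,0.001,0.009,0],
    [-0.0014,0.001,0.009,0],
    [-0.0014,0.001,0.009,0],
    [0,0,0,0],
  ],
)

```text
time_s: 3.55
position: [0.4834, 0.0934, 0.094]
tcp_rot: [0.002, 0.98, 0.199, -0.0]
contact_force: [-0.4, -0.6, -0.6]
opening: -0.0003
```

```bash
python3 - <<'E'
from h import *
st(); plan([.4875,.098,.0875],6)
E
```

```text
t 3.55 p [0.4834 0.0934 0.094 ] yaw 22.9 z [ 0.001 -0.003 -1.   ] F [-0.44 -0.6  -0.58] q [ 0.06  0.3  -0.4   0.87 -0.    1.24] op -0.0002687000527243697
[[0.0009, -0.0005, 0.0011, 0], [0.0009, -0.0005, 0.0011, 0], [0.0009, -0.0005, 0.0011, 0], [0.0009, -0.0005, 0.0011, 0], [0.0009, -0.0005, 0.0011, 0], [0.0009, -0.0005, 0.0011, 0]]
```

Request:
play_rows(
  commands=[
    [0.001,-0.001,0.001,0],
    [0.001,-0.001,0.001,0],
    [0.001,-0.001,0.001,0],
    [0,0,0.001,0],
    [0,0,0.001,0],
    [0,0,0,0],
  ],
)

```text
time_s: 4.15
position: [0.4868, 0.0982, 0.0897]
tcp_rot: [0.002, 0.98, 0.199, 0.001]
contact_force: [-0.4, -0.4, -0.7]
opening: -0.0002
```

```bash
python3 - <<'E'
from h import *
st()
E
```

```text
t 4.15 p [0.4868 0.0982 0.0897] yaw 22.9 z [ 0.003 -0.003 -1.   ] F [-0.42 -0.37 -0.67] q [ 0.07  0.31 -0.4   0.86 -0.    1.24] op -0.0002251358137766736
```

Request:
play_rows(
  commands=[
    [0,0,0.001,0],
    [0,0,0.001,0],
    [0,0,0.001,0],
    [0,0,0.001,0],
  ],
)

```text
time_s: 4.55
position: [0.4869, 0.0981, 0.0865]
tcp_rot: [0.002, 0.98, 0.199, 0.002]
contact_force: [-1.9, 0.1, 5.7]
opening: 0.0002
```

Request:
play_rows(
  commands=[
    [0,0,0.001,0],
    [0.001,-0.0022,0.0005,4],
    [0.001,-0.0022,0.0003,4],
    [0.001,-0.0022,0.0003,4],
  ],
)

```text
time_s: 4.95
position: [0.4878, 0.1054, 0.0863]
tcp_rot: [0.002, 0.996, 0.091, 0.003]
contact_force: [-2.8, 0.5, 6.7]
opening: -0.0
```

```bash
python3 - <<'E'
from h import *
st()
s=sense();p=np.array(s["position"])[:2]-[.521,.099];print(np.hypot(*p),np.degrees(np.arctan2(p[1],p[0])))
E
```

```text
t 4.95 p [0.4878 0.1054 0.0863] yaw 10.5 z [ 0.006 -0.002 -1.   ] F [-2.83  0.51  6.73] q [ 0.09  0.32 -0.4   0.85 -0.    1.48] op -4.098843309614677e-05
0.0338282240311029 169.11776656797642
```

Request:
play_rows(
  commands=[
    [0.001,-0.0022,0.0004,4],
    [0.001,-0.0022,0.0004,4],
    [0.001,-0.0022,0.0003,4],
    [0.001,-0.0022,0.0003,4],
  ],
)

```text
time_s: 5.35
position: [0.4916, 0.1157, 0.087]
tcp_rot: [-0.0, 0.999, -0.054, 0.004]
contact_force: [-1.3, 0.7, 4.6]
opening: 0.0001
```

```bash
python3 - <<'E'
from h import *
st()
s=sense();p=np.array(s["position"])[:2]-[.521,.099];print(np.hypot(*p),np.degrees(np.arctan2(p[1],p[0])))
for n in("wrist","top"):
    c=cam(n); cv2.imwrite(f"pics/{n}2.png",c["img"][:,:,::-1])
a=cv2.imread("pics/wrist2.png")
E
```

```text
t 5.35 p [0.4916 0.1157 0.087 ] yaw -6.2 z [ 0.008 -0.    -1.   ] F [-1.26  0.74  4.6 ] q [ 0.11  0.33 -0.39  0.85 -0.    1.78] op 0.00011543287184870586
0.03381859441782096 150.37376986794726
```

View pics/wrist2.png

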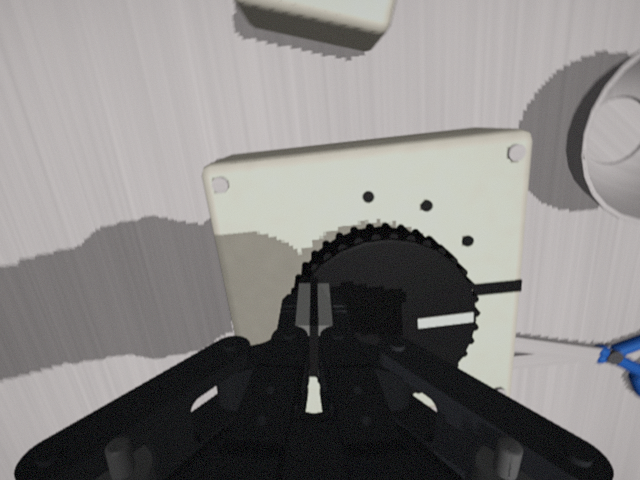

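The pointer, from (418,324) to (475,317), is now nearly parallel to the bar, from (475,289) to (520,285). I'll lift off and check.

Request:
play_rows(
  commands=[
    [0,0,-0.002,0],
    [0,0,-0.003,0],
    [0,0,-0.006,0],
    [-0.005,0,-0.012,0],
    [-0.02,0,-0.02,0],
    [-0.03,0,-0.02,0],
    [-0.03,0,-0.02,0],
    [0,0,0,0],
  ],
)

```text
time_s: 6.25
position: [0.4032, 0.1244, 0.1746]
tcp_rot: [-0.0, 0.999, -0.053, 0.004]
contact_force: [-0.7, -0.4, 0.2]
opening: 0.0003
```

```bash
python3 - <<'E'
from h import *
st()
for n in("wrist","top","scene"):
    c=cam(n); cv2.imwrite(f"pics/{n}3.png",c["img"][:,:,::-1])
w=cv2.imread("pics/wrist3.png")
t=cv2.resize(cv2.imread("pics/top3.png")[205:305,205:365],None,fx=5,fy=5,interpolation=cv2.INTER_CUBIC)
cv2.imwrite("pics/t3.png",t)
s=cv2.resize(cv2.imread("pics/scene3.png")[165:305,260:430],None,fx=4,fy=4,interpolation=cv2.INTER_CUBIC)
cv2.imwrite("pics/s3.png",s)
E
```

```text
t 6.25 p [0.4032 0.1244 0.1746] yaw -6.1 z [ 0.008 -0.    -1.   ] F [-0.72 -0.41  0.24] q [ 0.15  0.09 -0.44  1.03 -0.    1.83] op 0.0002875526457116801
```

View pics/wrist3.png

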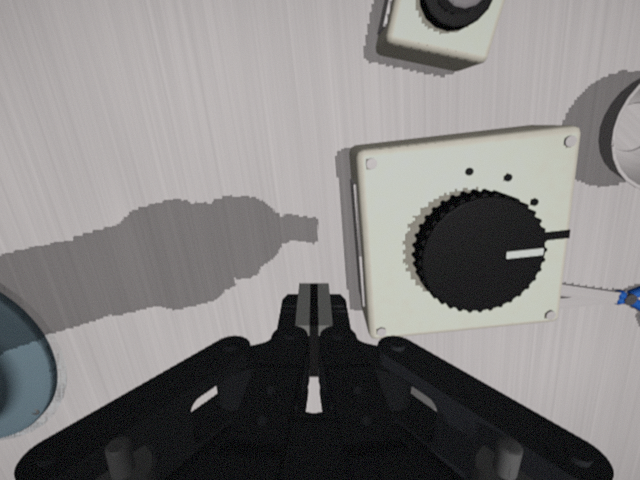

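View pics/s3.png

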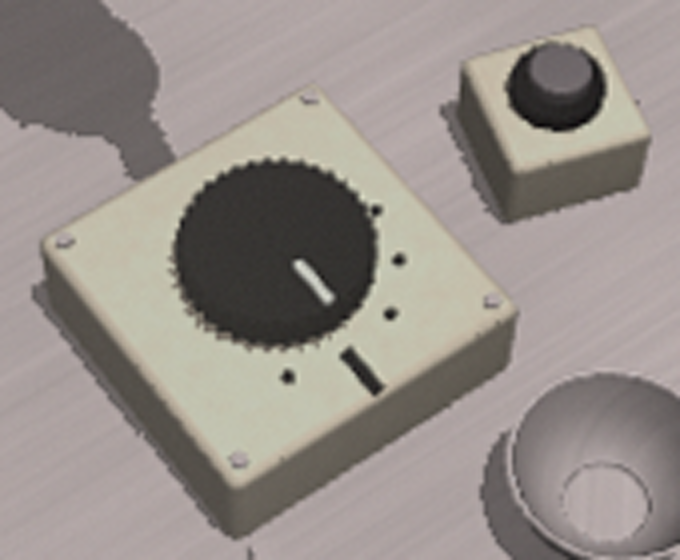

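View pics/t3.png

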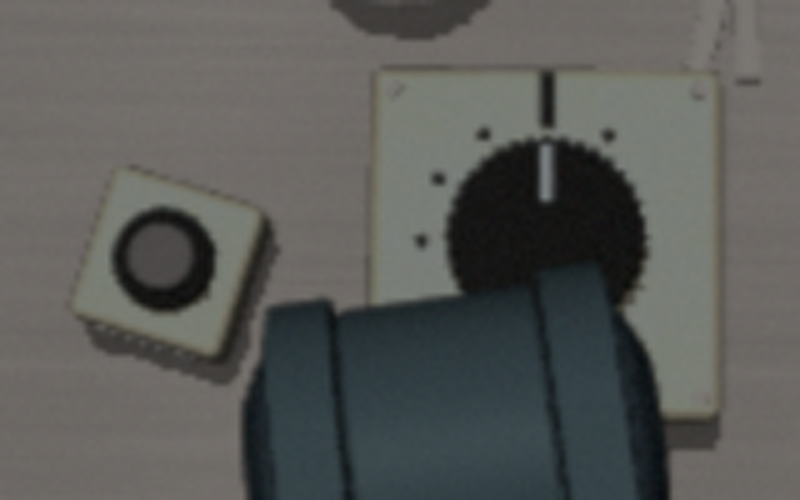

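The top view shows the pointer at (546,170) exactly in line with the bar at (547,98), so the dial is in the right notch. Next is the button.

```bash
python3 - <<'E'
from h import *
plan([.5125,.276,.11],10)
E
```

```text
[[0.0089, -0.0162, 0.0063, 0], [0.0089, -0.0162, 0.0063, 0], [0.0089, -0.0162, 0.0063, 0], [0.0089, -0.0162, 0.0063, 0], [0.0089, -0.0162, 0.0063, 0], [0.0089, -0.0162, 0.0063, 0], [0.0089, -0.0162, 0.0063, 0], [0.0089, -0.0162, 0.0063, 0], [0.0089, -0.0162, 0.0063, 0], [0.0089, -0.0162, 0.0063, 0]]
```

Request:
play_rows(
  commands=[
    [0.009,-0.016,0.003,0],
    [0.009,-0.016,0.003,0],
    [0.009,-0.016,0.003,0],
    [0.009,-0.016,0.003,0],
    [0.009,-0.016,0.003,0],
    [0.009,-0.016,0.003,0],
    [0.009,-0.016,0.003,0],
    [0.009,-0.016,0.003,0],
    [0.009,-0.016,0.003,0],
    [0.005,-0.012,0.003,0],
    [0,0,0,0],
  ],
)

```text
time_s: 7.5
position: [0.5194, 0.2727, 0.1292]
tcp_rot: [0.003, 0.998, -0.057, -0.001]
contact_force: [0.1, -0.6, -0.2]
opening: 0.0002
```

```bash
python3 - <<'E'
from h import *
st(); plan([.5125,.276,.085],8)
c=cam("wrist"); cv2.imwrite("pics/w4.png",c["img"][:,:,::-1])
E
```

```text
t 7.5 p [0.5194 0.2727 0.1292] yaw -6.6 z [-0.002 -0.006 -1.   ] F [ 0.11 -0.61 -0.15] q [ 0.38  0.45 -0.08  1.05 -0.    2.06] op 0.00022607970609285654
[[-0.0009, -0.0003, 0.0055, 0], [-0.0009, -0.0003, 0.0055, 0], [-0.0009, -0.0003, 0.0055, 0], [-0.0009, -0.0003, 0.0055, 0], [-0.0009, -0.0003, 0.0055, 0], [-0.0009, -0.0003, 0.0055, 0], [-0.0009, -0.0003, 0.0055, 0], [-0.0009, -0.0003, 0.0055, 0]]
```

View pics/w4.png

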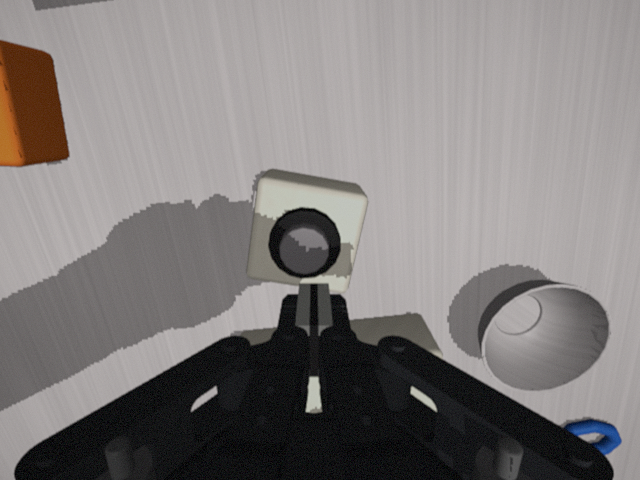

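The button's grey cap is centred near (304,249) in the wrist view.

```bash
python3 - <<'E'
from h import *
for z in(.065,.07,.075):print(watpt(304,249,z))
E
```

```text
[0.51341505 0.2730274  0.065     ]
[0.51330526 0.27422355 0.07      ]
[0.51367622 0.27612144 0.075     ]
```

Request:
play_rows(
  commands=[
    [-0.001,0,0.005,0],
    [-0.001,0,0.005,0],
    [-0.001,0,0.005,0],
    [-0.001,0,0.005,0],
    [-0.001,0,0.005,0],
    [-0.001,0,0.005,0],
    [-0.001,0,0.005,0],
    [0,0,0,0],
  ],
)

```text
time_s: 8.4
position: [0.5088, 0.2694, 0.0921]
tcp_rot: [0.004, 0.998, -0.059, -0.002]
contact_force: [0.4, 0.2, -0.8]
opening: 0.0003
```

Request:
play_rows(
  commands=[
    [0.0015,-0.003,0.002,0],
    [0.0015,-0.003,0.002,0],
    [0,0,0.003,0],
    [0,0,0.003,0],
    [0,0,0,0],
  ],
)

```text
time_s: 8.9
position: [0.5135, 0.276, 0.0816]
tcp_rot: [0.004, 0.998, -0.058, -0.001]
contact_force: [-0.7, 0.5, -0.6]
opening: 0.0002
```

Request:
play_rows(
  commands=[
    [0,0,0.002,0],
    [0,0,0.002,0],
    [0,0,0.002,0],
    [0,0,0.002,0],
  ],
)

```text
time_s: 9.3
position: [0.5138, 0.2759, 0.0733]
tcp_rot: [0.004, 0.998, -0.059, -0.001]
contact_force: [-1.8, -0.1, 0.2]
opening: 0.0001
```

Request:
play_rows(
  commands=[
    [0,0,0.002,0],
    [0,0,0.002,0],
    [0,0,0.002,0],
  ],
)

```text
time_s: 9.6
position: [0.5138, 0.2759, 0.0675]
tcp_rot: [0.003, 0.998, -0.059, -0.0]
contact_force: [-1.4, -0.4, 3.6]
opening: 0.0002
```

Request:
play_rows(
  commands=[
    [0,0,0.002,0],
    [0,0,0.002,0],
  ],
)

```text
time_s: 9.8
position: [0.5139, 0.276, 0.0657]
tcp_rot: [0.003, 0.998, -0.058, 0.0]
contact_force: [-7.3, -2.8, 24.1]
opening: 0.0001
```

The force jumped to 24 N, so the button is at its stop. I'll hold briefly, then release.

Request:
play_rows(
  commands=[
    [0,0,0,0],
    [0,0,-0.002,0],
    [0,0,-0.004,0],
    [0,0,-0.008,0],
    [0,0,-0.015,0],
    [0,0,-0.02,0],
    [0,0,-0.02,0],
    [0,0,-0.02,0],
    [-0.03,0,-0.01,0],
    [-0.03,0,0,0],
    [-0.03,0,0,0],
    [-0.03,0,0,0],
    [0,0,0,0],
    [0,0,0,0],
  ],
)

```text
time_s: 11.2
position: [0.3928, 0.2914, 0.1714]
tcp_rot: [0.002, 0.998, -0.059, 0.002]
contact_force: [0.6, 0.1, 1.1]
opening: -0.0002
```

```bash
python3 - <<'E'
from h import *
st()
for n in("top","scene"):
    c=cam(n); cv2.imwrite(f"pics/{n}5.png",c["img"][:,:,::-1])
t=cv2.resize(cv2.imread("pics/top5.png")[135:305,205:425],None,fx=3.5,fy=3.5,interpolation=cv2.INTER_CUBIC)
cv2.imwrite("pics/t5.png",t)
s=cv2.resize(cv2.imread("pics/scene5.png")[165:305,260:430],None,fx=4,fy=4,interpolation=cv2.INTER_CUBIC)
cv2.imwrite("pics/s5.png",s)
E
```

```text
t 11.2 p [0.3928 0.2914 0.1714] yaw -6.8 z [ 0.003 -0.005 -1.   ] F [0.62 0.15 1.1 ] q [ 0.51  0.23 -0.28  1.06 -0.01  2.2 ] op -0.0001833111364775605
```

View pics/t5.png

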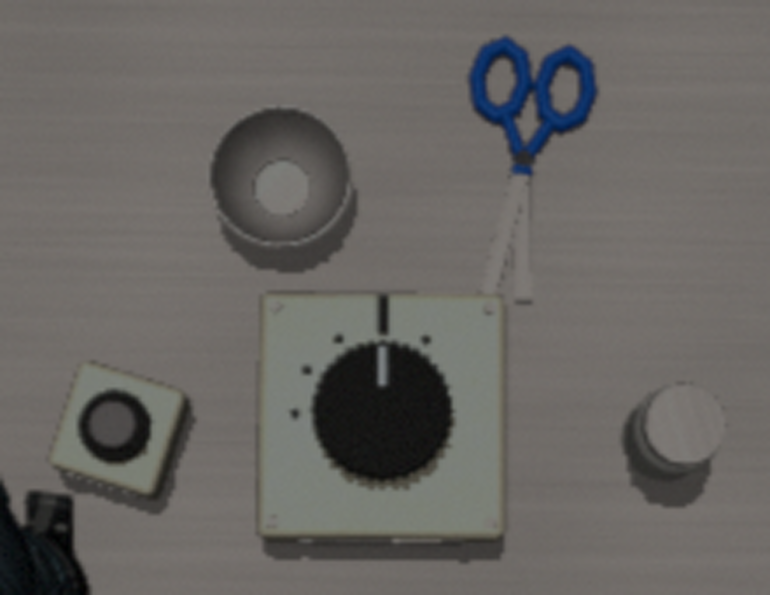

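View pics/s5.png

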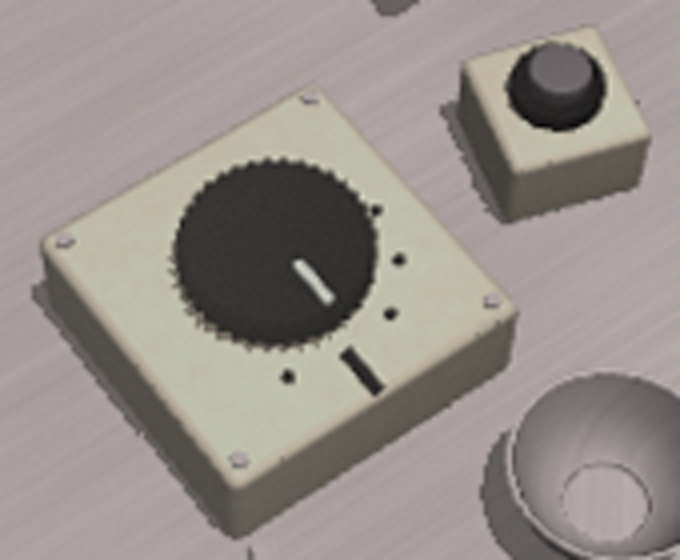

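```bash
python3 - <<'E'
from workcell import manip
print(manip.finish_job())
E
```

```text
the job is handed in; nothing more can be done
None
```

I turned the dial clockwise one notch to the long bar, then pressed the start button to its stop and let it come up. The job was handed in at about 11 s, and no verdict was reported.

- **Dial:** It started one notch short. I pressed with about 6 N and dragged it roughly 31°. After lifting off, both the top and scene views showed the pointer in line with the long bar, and it was still there in the final pictures.
- **Start button:** The force was about 4 N near 5 mm of travel. It then jumped to 24 N at the stop, which is consistent with full depth, though I couldn't read the joint directly. The final pictures show the button up again.
- **Bystanders and arm:** The bowl and scissors look unmoved in the final pictures. The jar is upright at about its starting spot in the final top view. I checked these by eye and didn't measure them. The arm is standing clear of everything.

No check failed. The top, scene and wrist cameras differed by 3 to 7 mm on where the dial and the button are, which was small enough for a fingertip.

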